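Lift the boiled egg from its soy dish with the kitchen tongs

TASK

Pick up the kitchen tongs by their two arms, close their jaws gently on the boiled egg that lies in one of the two soy dishes, and raise it straight up until it is about 15 cm above the bench, still over its dish, so that I can slide a bento box in underneath. Finish while holding: keep the tongs squeezed and the egg still up there, with nothing but the tongs' jaws on the egg, and do not shift the dish or the other things on the bench.

Things in the scene. Friction and masses are not known exactly. Their poses are not given: they have to be found in the camera images.
- tongs: Steel kitchen tongs, 213 mm from hinge pin to tips, 20 mm high as they lie flat on the bench (pin upright), 110 g. Origin: on the pin at its underside. x along the centre line from pin to jaws, z up along the pin. Two strip arms 4 mm thick and 18 mm high, one on each side of x, are held open by a spring and always swing in by equal angles. Jaws about 73 mm apart when free.
- tongs_grip (a point): Place to grip, at the balance point: on the centre line midway up, 100 mm from the pin, between the arms; axes as tongs. Here the free arms measure 64 mm over their outer faces. Squeezed to 57 mm they press back with about 5 N, enough to lift the tongs, jaws then about 61 mm apart; on the egg about 43 mm and 7 N. Closing the arms here by 10 mm closes the jaws by 17 mm.
- jaw_left: The arm and jaw on the tongs' +y side. Origin on the hinge pin at its underside; turns about the pin. The jaw at its end is a trough 48 mm long along the arm and 20 mm high, its upper and lower lips bent inwards.
- jaw_right: The arm and jaw on the -y side of the tongs, mirror image of the other.
- jaw_left_pad (a point): Bottom of the left jaw's trough, about 187 mm from the pin and midway up; the lips stand 4 mm further in.
- jaw_right_pad (a point): Bottom of the right jaw's trough, about 187 mm from the pin and midway up; the lips stand 4 mm further in.
- egg: Peeled boiled egg, ivory, 54 mm long, 42 mm across, lying on its side in its dish. Origin at its middle, about 27 mm above the bench at the start; x along its length to the pointed end. About 50 g and tender: over 25 N from one jaw would crush it (a jaw presses with about half of the squeeze on the arms at tongs_grip, where 12 to 30 N is right).
- egg_dish: White ceramic soy dish under the egg, round, 84 mm across and 14 mm high at the rim, shallow cone inside with its floor 6 mm up. Origin at the centre of its underside. Loose, 140 g.
- rice_dish: The other, equal soy dish, with the rice roll in it. To be left alone.
- rice_roll: Barrel-shaped white rice roll with a dark band, 50 mm long and 36 mm thick, origin at its middle. To be left alone.
- bento_lower: Lower tier of the white bento stack, 110 x 180 x 50 mm. Origin at the centre of its underside.
- bento_upper: Upper tier with lid, 110 x 180 x 60 mm, on the lower one. Origin at the centre of its underside.
- skewer_holder: Bamboo cup, 68 mm across and 100 mm high, with skewers standing up to 200 mm. Origin at the centre of its underside.
- spatula: Grey silicone spatula, 285 mm long, 55 mm wide, 14 mm high, lying along its x axis. Origin about its middle, at its underside.
- soy_bottle: Dark bottle, 54 mm across, 140 mm high. Origin at the centre of its underside.
- tea_cup: Blue ceramic cup, 68 mm across, 72 mm high. Origin at the centre of its underside.
Things that resemble listed ones, but are neither listed nor needed, are in the scene too. What is shaped like the egg but blue or green is not meant.

How it is judged:
By the outcome, as a careful person would: the job done as asked, in the order asked, and still so for the second after the job is handed in, while the arm keeps its last pose, push and grip.
It also fails if it takes over 48 s, if anything falls off the work surface, if the arm or the gripper's body presses on something with over 40 N, if the wrist force passes 120 N, or if a joint passes its speed limit or range.

ROBOT

A 6-joint arm with a two-finger parallel gripper is mounted at the origin on the work surface. World frame = base frame: x ahead of the robot, y to its left, z up, the work surface at z = 0. Lengths are in m, angles in degrees, forces in N, time in s.
With the tool pointing down it reaches from about 0.4 to 0.825 m from the base axis. Payload 7 kg.
Tool frame: the origin (TCP) lies between the finger pads; the fingertips stand 19 mm ahead of it and the grasp point (between the pads) is the TCP; z points along the fingers, y is the line along which they close (so a half turn about z gives the same grasp; the last joint's range is limited). The gripper opens to 88 mm and grips with 3 to 60 N. Pads are 19 mm wide; open, the fingers measure 130 mm over their backs; the gripper's body (78 mm by 193 mm) begins 47 mm behind the grasp point.
Start: joints at [86.637, 20.546, 0.682, 0, -70.136, -16.507], TCP at [0.229, 0.635, 0.246] pointing down, gripper open.
Joint ranges: [-176.03, 176.03], [-82.01, 121.73], [-58.28, 71.71], [-173.87, 95.51], [-174.79, -0.11], [-173.66, 173.66]. Speed limits (degrees/s): [136.94, 136.94, 172.46, 180, 180, 180].

INTERFACE

Orientations are given as [roll, pitch, yaw] about the fixed x, y, z axes, in that order (R = Rz(yaw) Ry(pitch) Rx(roll)).
In Python, from plant import get_obs, snapshot, close_job, spot_in, spot_point gives the robot as it stands.
- The arm moves only by the tool play_rows, never from a script. Its argument "plan" is a list of rows, each a list of 6 numbers: the shift along the tool's x, y, z in cm, then the turn, a rotation vector about the tool's x, y, z in degrees. A call has 1 to 20 rows; each row shifts and turns the commanded pose from where the row before left it, along the tool's axes as they then stand; what a row does not reach is not made up. A row lasts 1/12 s, in which the tool goes at most 41.7 mm and 7.16 degrees, less where a joint would pass 70% of its speed; a pose out of reach is approached as far as the arm can. A call is refused whole if a number of a shift passes 4.17 or a number of a turn 7.16, either way. A call with a gripper value outside its range is refused whole. "grip" is the finger opening in cm, from 0 to 8.76, set as the call begins (left out, the last holds). The fingers move at their own pace and stop on an object; the grip force is fixed at half the most. Time passes only in rows, so rows that do not move let the fingers close. It gives the time, the measured TCP pose, the force, the opening and the grip force at its end, in the units of the state.
- get_obs(): the state, without advancing time (a new reading comes with each control period).
- snapshot(name): name is "scene" or "top" or "wrist"; returns a dict with "frame" (384x512x3 uint8, red, green, blue), "fx", "fy", "cx", "cy" (pixels), "position" and "attitude" of the camera in the world. Camera axes: x right, y down, z forward; pixel columns grow to the right and rows downward; lengths in m; the calibration is good to about 2 mm. A picture is of the moment at which its call begins. There is no depth.
- close_job(): hands the job in; it is judged then, once.
Trained networks look in the newest picture that a camera, given by its name, has taken for a name from the list of things; names that differ only in an ending like _2 or _b are one class to them, and where a whole thing is asked for, a point or a joint stands for the part that bears it (a point fixed in the world has none). Each returns a list of dicts, best first, with "score" (0 to 1); they miss things now and then, are a little off and sometimes report something else, mostly with a low value. They report only what shows in the picture. A call takes as long as a camera call. They do not tell look-alikes from the thing itself.
- spot_in(camera, thing): "position" ([x, y, z] in m, in world coordinates, good to about 4 mm: the middle of the surface that is visible of it).
- spot_point(camera, thing): "position" ([x, y, z] in m, in world coordinates, good to about 4 mm: a listed point, or the origin of a listed thing).
The state is a dict: "clock": time; "joint_pos": joint angles; "qvel": joint speeds; "tau": joint torques, N m; "tool_pos": TCP position; "orientation": TCP orientation; "force": force on the tool from outside, world axes, zero at the start; "moment": the same for the moment, N m; "opening": finger opening in m; "gripper_force": force on a finger pad.
Only numpy, scipy, OpenCV 4.12 (cv2) and the standard library are available. Lean on these libraries where they do the work, as an engineer would, in place of code of your own. Each camera call takes 0.05 s, during which the arm holds its last target. There are 200 camera calls.

## Working session

There is one attempt and no reset: what is moved stays moved. The work goes in short steps, Python scripts to look and compute and a tool call to move; the robot and the scene stay as the last step left them, time stands still between calls to the robot, and variables do not carry over. Pictures are saved under pics/ and viewed, at most 10 in all, crops included, and the job is handed in when it is done.

Besides the shell and the picture viewer there is one more tool, called after ">>>" as a command line: name --pt "numbers of a row" for each row, then --argument value for the rest. play_rows: Moves the arm, as the interface text tells. Its arguments: {"type":"object","properties":{"plan":{"type":"array","items":{"type":"array","items":{"type":"number"}}},"grip":{"type":"number"}},"required":["plan"]}

```bash
mkdir -p pics; python3 - <<'E'
from plant import *
import cv2,numpy as np
ims=[]
for c in ["scene","top"]:
    s=snapshot(c); cv2.imwrite(f"pics/{c}0.png",s["frame"][:,:,::-1]); print(c,s["fx"],s["cx"],s["cy"],s["position"],s["attitude"])
    for t in ["tongs","tongs_grip","jaw_left_pad","jaw_right_pad","egg","egg_dish","rice_dish","rice_roll","bento_upper","skewer_holder","spatula","soy_bottle","tea_cup"]:
        print(t,[(np.round(d["position"],3).tolist(),round(d["score"],2)) for d in spot_point(c,t)][:3])
print(get_obs())
E
```

```text
scene 470.24002690015516 259.21358499223527 192.2008538417772 [1.22455314 0.63153202 1.16128853] [-141.40700214   -0.94043763  136.27480339]
tongs [([0.394, -0.169, 0.002], 0.76)]
tongs_grip [([0.495, -0.159, 0.011], 0.93), ([0.392, -0.169, 0.002], 0.72)]
jaw_left_pad [([0.586, -0.194, 0.013], 0.56), ([0.577, -0.108, 0.015], 0.46), ([0.397, -0.171, -0.0], 0.23)]
jaw_right_pad [([0.584, -0.19, 0.01], 0.75)]
egg [([0.599, 0.09, 0.026], 0.74), ([0.581, -0.025, 0.02], 0.71), ([0.711, 0.06, 0.021], 0.53)]
egg_dish [([0.598, 0.085, -0.004], 0.58)]
rice_dish [([0.64, 0.244, -0.001], 0.6)]
rice_roll [([0.638, 0.246, 0.018], 0.49)]
bento_upper [([0.714, -0.225, 0.05], 0.58), ([0.392, -0.17, 0.003], 0.33)]
skewer_holder []
spatula [([0.506, -0.474, -0.001], 0.95)]
soy_bottle [([0.791, -0.032, -0.002], 0.56), ([0.391, -0.17, 0.004], 0.2)]
tea_cup [([0.696, 0.408, 0.002], 0.58)]
top 466.83821671323085 247.9361584187855 192.81604948217023 [0.36581339 0.02667413 1.604853  ] [-172.27536829   -0.64755442  -90.66814955]
tongs [([0.396, -0.168, -0.001], 0.72), ([0.394, -0.168, 0.001], 0.6), ([0.713, -
[... 781 characters left out ...]
96, -0.162, 0.006], 0.36)]
{'clock': 1.4, 'joint_pos': array([ 8.66386440e+01,  2.05470071e+01,  6.80996673e-01,  1.41791773e-03,
       -7.01363412e+01, -1.65059641e+01]), 'qvel': array([ 0.04475721,  0.04270858, -0.05294141,  0.00751797, -0.04789881,
        0.01732329]), 'tau': array([ 6.79511395e-04, -5.82383394e+01,  2.93295461e+01,  7.00251549e+00,
        1.23025881e-02, -1.69302047e-05]), 'tool_pos': array([0.22942247, 0.63478533, 0.24555108]), 'orientation': array([ 1.79998124e+02, -1.94672319e-03, -1.98668382e+01]), 'force': array([-0.41056532, -0.25151101,  0.09964431]), 'moment': array([-0.00864739, -0.03125002,  0.00042987]), 'gripper_force': 0.0, 'opening': 0.08754551897283111}
```

View images.

View pics/scene0.png

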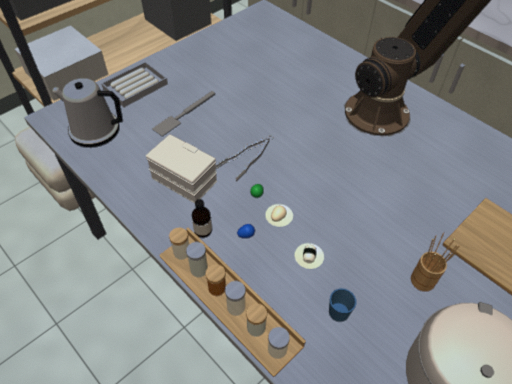

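View pics/top0.png

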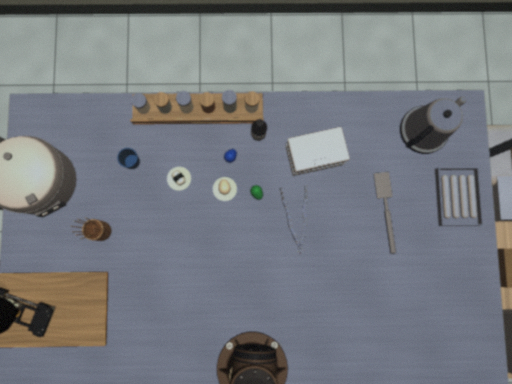

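The ivory egg is in the dish at about (224,187) in the top picture, with the green and blue look-alikes at (257,192) and (230,155). The tongs' pin is at (299,248) and the jaws at (282,190) and (305,190). I'll move so that the wrist camera looks at the egg.

>>> play_rows --pt "1.2 1.1 -0.6 0 0 0" --pt "2.3 2.1 -0.6 0 0 0" --pt "2.4 2.15 -0.6 0 0 0" --pt "2.4 2.15 -0.6 0 0 0" --pt "2.4 2.15 -0.6 0 0 0" --pt "2.4 2.15 -0.6 0 0 0" --pt "2.4 2.15 -0.6 0 0 0" --pt "2.4 2.15 -0.6 0 0 0" --pt "2.4 2.15 -0.6 0 0 0" --pt "2.4 2.15 0 0 0 0" --pt "2.4 2.15 0 0 0 0" --pt "2.4 2.15 0 0 0 0" --pt "2.4 2.15 0 0 0 0" --pt "2.4 2.15 0 0 0 0" --pt "2.4 2.15 0 0 0 0" --pt "2.4 2.15 0 0 0 0" --pt "2.4 2.15 0 0 0 0" --pt "2.4 2.15 0 0 0 0" --pt "2.4 2.15 0 0 0 0" --pt "2.4 2.15 0 0 0 0"

```text
clock: 3.07
tool_pos: [0.5264, 0.08, 0.3001]
orientation: [-180.0, -0.0, -19.9]
force: [1.0, 0.4, -0.3]
opening: 0.0875
gripper_force: 0.0
```

```bash
python3 - <<'E'
from plant import *
import cv2,numpy as np
for i in range(1):
    s=snapshot("wrist"); cv2.imwrite("pics/w1.png",s["frame"][:,:,::-1]); print(s["fx"],s["cx"],s["cy"],s["position"],s["attitude"])
    for t in ["egg","egg_dish"]:
        print(t,[(np.round(d["position"],4).tolist(),round(d["score"],2)) for d in spot_point("wrist",t)][:3])
o=get_obs();print(o["clock"],o["tool_pos"],o["orientation"],o["joint_pos"])
E
```

```text
343.90685867479834 256.9464706424202 184.3804269819168 [0.59147615 0.0558143  0.43990792] [ 1.64992230e+02  2.86178063e-02 -1.09819560e+02]
egg [([0.584, -0.0213, 0.0174], 0.71), ([0.602, 0.0871, 0.0257], 0.7)]
egg_dish [([0.5916, 0.0856, -0.0013], 0.96)]
3.2167 [0.52658387 0.07976309 0.29953476] [ 1.79986296e+02  3.67148404e-03 -2.00827544e+01] [ 2.97256026e+01  5.22185781e+00 -1.22704278e+01  6.33163892e-03
 -7.25205523e+01  4.01897409e+01]
```

View pics/w1.png

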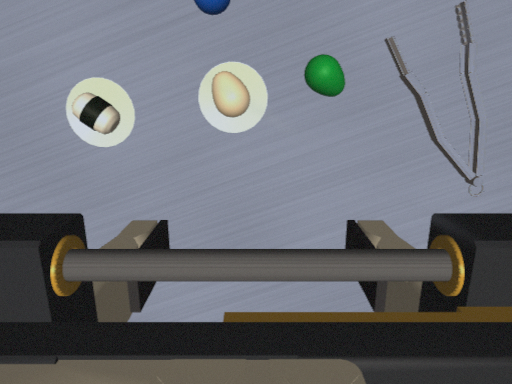

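The wrist picture shows the egg at about (231,94), tilted in its dish, the green look-alike at (324,75), and the tongs at right with the pin at (475,186) and jaws at (397,58) and (463,25). Next I'll segment the egg for its axis and measure the tongs.

```bash
cat > h.py <<'E'
import numpy as np,cv2
from scipy.spatial.transform import Rotation as R
def ray(s,uv,z):
    uv=np.atleast_2d(uv).astype(float)
    d=np.c_[(uv[:,0]-s["cx"])/s["fx"],(uv[:,1]-s["cy"])/s["fy"],np.ones(len(uv))]@R.from_euler("xyz",s["attitude"],degrees=True).as_matrix().T
    return s["position"]+d*((z-s["position"][2])/d[:,2])[:,None]
def egg(s,roi,z):
    f=s["frame"][roi[1]:roi[3],roi[0]:roi[2]].astype(int)
    return f
E
python3 - <<'E'
from plant import *
from h import *
s=snapshot("wrist"); f=s["frame"]
hsv=cv2.cvtColor(f,cv2.COLOR_RGB2HSV)
for p in [(231,94),(222,80),(240,108),(210,105),(255,85),(230,125)]: print(p,f[p[1],p[0]],hsv[p[1],p[0]])
cv2.imwrite("pics/w1crop.png",cv2.resize(f[50:145,185:280,::-1],None,fx=6,fy=6,interpolation=cv2.INTER_CUBIC))
# known scene points
for n,p,z in [("pin",(475,186),.02),("jl tip",(389,40),.02),("jr tip",(460,4),.02)]: print(n,ray(s,p,z).round(4))
for t in ["tongs","tongs_grip","jaw_left_pad","jaw_right_pad"]:
    print(t,[(np.round(d["position"],4).tolist(),round(d["score"],2)) for d in spot_point("wrist",t)][:2])
E
```

```text
(231, 94) [206 214 202] [ 50  14 214]
(222, 80) [211 214 171] [ 32  51 214]
(240, 108) [186 165 130] [ 19  77 186]
(210, 105) [206 215 208] [ 67  11 215]
(255, 85) [208 216 191] [ 40  30 216]
(230, 125) [206 214 210] [ 75  10 214]
pin [[ 0.3892 -0.1645  0.02  ]]
jl tip [[ 0.5937 -0.1051  0.02  ]]
jr tip [[ 0.6029 -0.1881  0.02  ]]
tongs [([0.3941, -0.1658, 0.003], 0.92)]
tongs_grip []
jaw_left_pad [([0.5773, -0.1114, 0.0059], 0.71), ([0.5861, -0.1876, 0.0111], 0.67)]
jaw_right_pad [([0.5866, -0.1927, 0.0136], 0.76), ([0.3925, -0.1669, -0.0018], 0.6)]
```

View pics/w1crop.png

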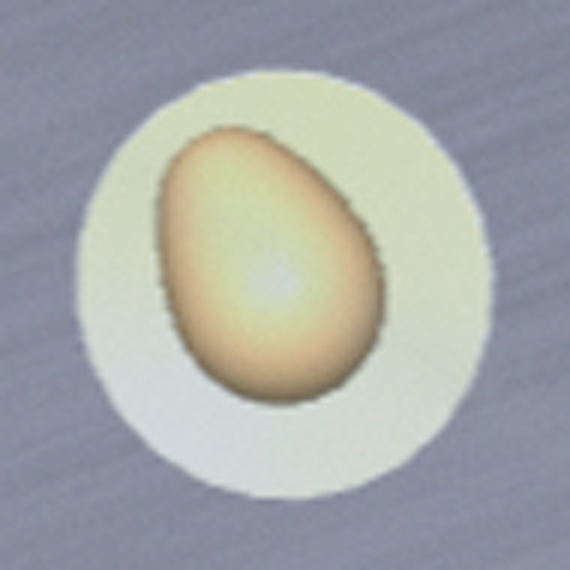

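The crop shows a clear egg outline: pointed end at upper left around (215,130), blunt end at about (285,403), and the dish roughly centred at (285,283). I'll fit an ellipse to outline points read from the crop.

```bash
python3 - <<'E'
from plant import *
from h import *
s=snapshot("wrist")
c=np.array([(235,127),(190,145),(162,190),(160,250),(172,310),(205,365),(245,395),(285,403),(330,390),(370,345),(384,290),(375,235),(345,190),(295,147)],float)
uv=(c+.5)/6-.5+[185,50]
p=ray(s,uv,.027)[:,:2]
e=cv2.fitEllipse((p*1e4).astype(np.float32)); print("egg",np.array(e[0])/1e4,np.array(e[1])/10,e[2])
a=ray(s,(np.array([215,130])/6+[185,50]),.027)[0,:2];b=ray(s,(np.array([290,403])/6+[185,50]),.027)[0,:2]
print(a,b,np.degrees(np.arctan2(*(a-b)[::-1])))
d=np.array([(285,70),(285,497),(78,283),(492,283)],float)/6+[185,50]
print("dish",ray(s,d,.014)[:,:2].round(4).tolist())
E
```

```text
egg [0.59939214 0.08964408] [41.56086426 53.13858032] 93.71971130371094
[0.62603936 0.08989354] [0.57342597 0.09458585] -5.0964226344123995
dish [[0.6329, 0.074], [0.5555, 0.1034], [0.6093, 0.1272], [0.5813, 0.0493]]
```

>>> play_rows --pt "0 0 0 0 0 -6.4" --pt "0 0 0 0 0 -6.4" --pt "0 0 0 0 0 -6.4" --pt "0 0 0 0 0 -6.5" --pt "-0.7 2.9 1.0 0 0 0" --pt "-0.7 2.9 1.5 0 0 0" --pt "-0.7 2.9 1.5 0 0 0" --pt "-0.7 2.9 1.5 0 0 0" --pt "-0.7 2.9 1.5 0 0 0" --pt "-0.7 2.9 1.5 0 0 0" --pt "-0.7 2.9 1.0 0 0 0" --pt "-0.7 2.9 0.5 0 0 0" --pt "0 0 0 0 0 0"

```text
clock: 4.6
tool_pos: [0.4925, -0.157, 0.1982]
orientation: [180.0, 0.2, 5.8]
force: [-0.4, 0.7, -0.9]
opening: 0.0876
gripper_force: 0.0
```

```bash
python3 - <<'E'
from plant import *
from h import *
s=snapshot("wrist"); cv2.imwrite("pics/w2.png",s["frame"][:,:,::-1]); np.savez("s2.npz",**s)
for t in ["tongs","tongs_grip","jaw_left_pad","jaw_right_pad"]:
    print(t,[(np.round(d["position"],4).tolist(),round(d["score"],2)) for d in spot_point("wrist",t)][:2])
o=get_obs();print(o["clock"],o["tool_pos"],o["orientation"],o["joint_pos"])
E
```

```text
tongs [([0.3951, -0.1624, -0.0013], 0.93)]
tongs_grip []
jaw_left_pad [([0.5752, -0.1123, 0.0082], 0.92)]
jaw_right_pad [([0.5868, -0.1935, 0.0099], 0.98), ([0.5769, -0.1091, 0.0068], 0.44)]
4.85 [ 0.49455066 -0.15353297  0.1999972 ] [ 1.79998225e+02 -5.13438064e-02  5.90587438e+00] [ 4.49303274e+00  7.78926354e+00 -2.27850727e+01  5.90488030e-04
 -5.93742918e+01  9.14125403e+01]
```

View pics/w2.png

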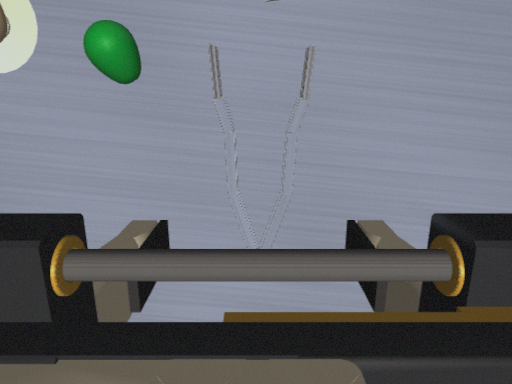

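The wrist picture shows the tongs centred: jaw tips at (212,46) and (310,46), arms nearly parallel at (234,185) and (290,185), pin near (259,248). The green egg is clear at (113,50).

```bash
python3 - <<'E'
from h import *
s=dict(np.load("s2.npz"))
n=["tipL","tipR","jL","jR","aL","aR","bL","bR"]
P=ray(s,[(212,46),(310,46),(218,98),(304,98),(234,185),(290,185),(232,135),(289,135)],.019)[:,:2]
for a,b in zip(n,P): print(a,b.round(4))
M=(P[0::2]+P[1::2])/2; print(M.round(4)); d=M[0]-M[2]; print(np.degrees(np.arctan2(d[1],d[0])))
E
```

```text
tipL [ 0.5951 -0.1081]
tipR [ 0.6037 -0.1925]
jL [ 0.5521 -0.1164]
jR [ 0.5599 -0.1933]
aL [ 0.4727 -0.1375]
aR [ 0.4782 -0.191 ]
bL [ 0.5203 -0.1316]
bR [ 0.5256 -0.184 ]
[[ 0.5994 -0.1503]
 [ 0.556  -0.1548]
 [ 0.4755 -0.1642]
 [ 0.523  -0.1578]]
6.418443539161662
```

>>> play_rows --pt "-0.2 0.75 1.0 0 0 0" --pt "0 0 2.0 0 0 0" --pt "0 0 2.5 0 0 0" --pt "0 0 2.5 0 0 0" --pt "0 0 2.5 0 0 0" --pt "0 0 2.5 0 0 0" --pt "0 0 2.0 0 0 0" --pt "0 0 1.5 0 0 0" --pt "0 0 0.8 0 0 0" --pt "0 0 0 0 0 0" --pt "0 0 0 0 0 0"

```text
clock: 5.77
tool_pos: [0.493, -0.1619, 0.0265]
orientation: [180.0, 0.0, 5.9]
force: [1.3, 0.3, 0.6]
opening: 0.088
gripper_force: 0.0
```

>>> play_rows --pt "0 0 0.3 0 0 0" --pt "0 0 0.25 0 0 0" --pt "0 0 0 0 0 0"

```text
clock: 6.02
tool_pos: [0.4931, -0.1621, 0.0214]
orientation: [-180.0, -0.1, 5.8]
force: [-0.2, -1.2, 0.4]
opening: 0.0877
gripper_force: 0.0
```

>>> play_rows --pt "0 0 0 0 0 0" --pt "0 0 0 0 0 0" --pt "0 0 0 0 0 0" --pt "0 0 0 0 0 0" --pt "0 0 0 0 0 0" --pt "0 0 0 0 0 0" --pt "0 0 0 0 0 0" --pt "0 0 0 0 0 0" --grip 5.6

```text
clock: 6.68
tool_pos: [0.4933, -0.1621, 0.0213]
orientation: [180.0, -0.0, 5.8]
force: [1.1, 0.6, 1.7]
opening: 0.0562
gripper_force: 5.9
```

>>> play_rows --pt "0 0 -0.2 0 0 0" --pt "0 0 -0.4 0 0 0" --pt "0 0 -0.6 0 0 0" --pt "0 0 -0.8 0 0 0" --pt "0 0 -1.0 0 0 0" --pt "0 0 -1.0 0 0 0" --pt "0 0 -1.0 0 0 0" --pt "0 0 -1.0 0 0 0" --pt "0 0 -1.0 0 0 0" --pt "0 0 -1.0 0 0 0" --pt "0 0 -0.8 0 0 0" --pt "0 0 -0.6 0 0 0" --pt "0 0 -0.4 0 0 0" --pt "0 0 -0.2 0 0 0" --pt "0 0 0 0 0 0" --pt "0 0 0 0 0 0"

```text
clock: 8.02
tool_pos: [0.4927, -0.1621, 0.1208]
orientation: [-180.0, 0.0, 5.8]
force: [-0.6, 0.1, -1.5]
opening: 0.0562
gripper_force: 4.9
```

```bash
python3 - <<'E'
from plant import *
from h import *
s=snapshot("wrist"); cv2.imwrite("pics/w3.png",s["frame"][:,:,::-1]); np.savez("s3.npz",**s)
for t in ["tongs","tongs_grip","jaw_left_pad","jaw_right_pad"]:
    print(t,[(np.round(d["position"],4).tolist(),round(d["score"],2)) for d in spot_point("wrist",t)][:2])
o=get_obs();print(o["clock"],o["tool_pos"],o["force"],o["moment"],o["opening"],o["gripper_force"])
E
```

```text
tongs []
tongs_grip []
jaw_left_pad [([0.5741, -0.1209, 0.1073], 0.96)]
jaw_right_pad [([0.5858, -0.183, 0.11], 0.84)]
8.2667 [ 0.4926499  -0.16214914  0.12066051] [ 0.14831702  0.18146764 -0.92239966] [-0.03515735 -0.00921443 -0.03347299] 0.05617897408112189 4.906945154070854
```

View pics/w3.png

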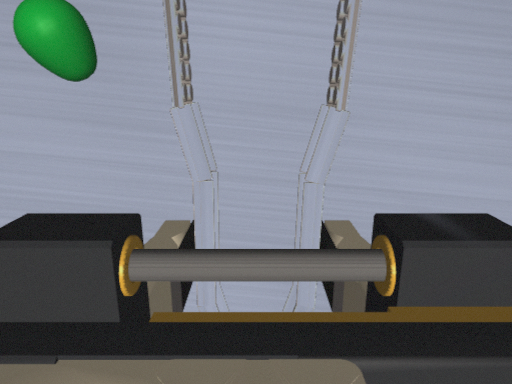

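The tongs are lifted level: the jaws run up to (175,0) and (345,0), symmetric about the middle, with the green egg at (55,40) on the bench. Next I'll carry them over to the egg.

>>> play_rows --pt "0 0 0 0 0 0.8" --pt "0 -0.3 0 0 0 0.9" --pt "0 -0.7 0 0 0 0.8" --pt "0.2 -1.1 0 0 0 0" --pt "0.2 -1.5 0 0 0 0" --pt "0.2 -1.8 0 0 0 0" --pt "0.3 -1.9 0 0 0 0" --pt "0.3 -1.9 0 0 0 0" --pt "0.3 -1.9 0 0 0 0" --pt "0.3 -1.9 0 0 0 0" --pt "0.3 -1.9 0 0 0 0" --pt "0.3 -1.9 0 0 0 0" --pt "0.2 -1.8 0 0 0 0" --pt "0.2 -1.6 0 0 0 0" --pt "0.2 -1.5 0 0 0 0" --pt "0.2 -1.2 0 0 0 0" --pt "0 -0.9 0 0 0 0" --pt "0 -0.5 0 0 0 0" --pt "0 -0.1 0 0 0 0" --pt "0 0 0 0 0 0"

```text
clock: 9.93
tool_pos: [0.5102, 0.0833, 0.121]
orientation: [180.0, 0.0, 3.3]
force: [0.4, 0.1, -1.6]
opening: 0.056
gripper_force: 4.9
```

```bash
python3 - <<'E'
from plant import *
from h import *
s=snapshot("wrist"); cv2.imwrite("pics/w4.png",s["frame"][:,:,::-1]); np.savez("s4.npz",**s)
for c,L in [("wrist",["jaw_left_pad","jaw_right_pad","egg"]),("scene",["jaw_left_pad","jaw_right_pad","egg"])]:
  s=snapshot(c) 
  for t in L:
    print(c,t,[(np.round(d["position"],4).tolist(),round(d["score"],2)) for d in spot_point(c,t)][:3])
o=get_obs();print(o["clock"],o["tool_pos"],o["orientation"],o["force"],o["opening"],o["gripper_force"])
E
```

```text
wrist jaw_left_pad [([0.5943, 0.12, 0.1067], 0.83)]
wrist jaw_right_pad [([0.6003, 0.0563, 0.1118], 0.98)]
wrist egg [([0.6013, 0.0906, 0.027], 0.79), ([0.5808, -0.0248, 0.0204], 0.61)]
scene jaw_left_pad [([0.5949, 0.1203, 0.1092], 0.46)]
scene jaw_right_pad [([0.6001, 0.055, 0.111], 0.65), ([0.7131, -0.2287, 0.0501], 0.23)]
scene egg [([0.7132, 0.061, 0.0208], 0.78), ([0.5826, -0.0239, 0.0208], 0.7), ([0.5999, 0.0886, 0.0264], 0.6)]
10.3833 [0.51044229 0.08302347 0.12108403] [ 1.79999582e+02 -9.62552219e-04  3.30544278e+00] [-0.03638563  0.02217883 -1.12210144] 0.05595780376258184 4.906950742006302
```

View pics/w4.png

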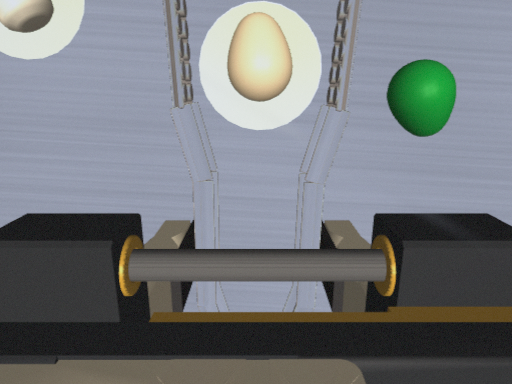

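The wrist picture shows the egg at (260,57), upright in the image and between the jaws, so the axis is aligned and nearly centred. I'll descend around it.

>>> play_rows --pt "0.1 -0.1 0.2 0 0 0" --pt "0 0 0.5 0 0 0" --pt "0 0 0.8 0 0 0" --pt "0 0 1.0 0 0 0" --pt "0 0 1.0 0 0 0" --pt "0 0 1.0 0 0 0" --pt "0 0 1.0 0 0 0" --pt "0 0 0.8 0 0 0" --pt "0 0 0.6 0 0 0" --pt "0 0 0.5 0 0 0" --pt "0 0 0.3 0 0 0" --pt "0 0 0.2 0 0 0" --pt "0 0 0.1 0 0 0" --pt "0 0 0 0 0 0" --pt "0 0 0 0 0 0"

```text
clock: 11.63
tool_pos: [0.5116, 0.0844, 0.0414]
orientation: [-180.0, -0.0, 3.3]
force: [-0.4, -0.4, -0.3]
opening: 0.056
gripper_force: 4.9
```

```bash
python3 - <<'E'
from plant import *
from h import *
s=snapshot("wrist"); cv2.imwrite("pics/w5.png",s["frame"][:,:,::-1])
for c,L in [("wrist",["jaw_left_pad","jaw_right_pad","egg"]),("scene",["jaw_left_pad","jaw_right_pad","egg"])]:
  s=snapshot(c) 
  for t in L:
    print(c,t,[(np.round(d["position"],4).tolist(),round(d["score"],2)) for d in spot_point(c,t)][:3])
o=get_obs();print(o["clock"],o["tool_pos"],o["orientation"],o["force"],o["opening"],o["gripper_force"])
E
```

```text
wrist jaw_left_pad [([0.5961, 0.1215, 0.0268], 0.65)]
wrist jaw_right_pad [([0.6036, 0.0557, 0.0317], 0.97)]
wrist egg [([0.6016, 0.0874, 0.026], 0.8), ([0.5832, -0.0253, 0.017], 0.62), ([0.5962, 0.1205, 0.0299], 0.38)]
scene jaw_left_pad [([0.5986, 0.1244, 0.0334], 0.5), ([0.4582, 0.5046, -0.002], 0.37)]
scene jaw_right_pad [([0.6399, 0.2422, 0.0167], 0.57), ([0.5992, 0.058, 0.0293], 0.5)]
scene egg [([0.7157, 0.0592, 0.0189], 0.63), ([0.5826, -0.0229, 0.0182], 0.59), ([0.6002, 0.0892, 0.0272], 0.58)]
12.0833 [0.51142656 0.08436943 0.04114505] [-1.79996930e+02 -8.69734744e-03  3.33192748e+00] [-0.09427982 -0.7424291  -0.54516092] 0.05570879289741999 4.906945154070854
```

View pics/w5.png

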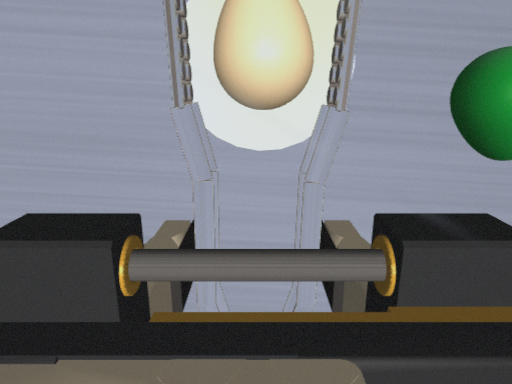

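The jaws straddle the egg: egg centre at column 264, jaws at 185 and 336, about 1 to 2 mm off centre. I'll correct that and close gently.

>>> play_rows --pt "0 0.15 0.1 0 0 0" --pt "0 0 0 0 0 0" --pt "0 0 0 0 0 0" --pt "0 0 0 0 0 0" --pt "0 0 0 0 0 0" --grip 4.7

```text
clock: 12.5
tool_pos: [0.5115, 0.0828, 0.04]
orientation: [180.0, 0.0, 3.3]
force: [-0.1, 0.3, -1.5]
opening: 0.0473
gripper_force: 7.0
```

>>> play_rows --pt "0 0 0 0 0 0" --pt "0 0 0 0 0 0" --pt "0 0 0 0 0 0" --pt "0 0 0 0 0 0" --grip 4.4

```text
clock: 12.83
tool_pos: [0.5115, 0.0829, 0.0401]
orientation: [-180.0, -0.0, 3.3]
force: [0.3, -0.6, -1.9]
opening: 0.0442
gripper_force: 7.6
```

>>> play_rows --pt "0 0 0 0 0 0" --pt "0 0 0 0 0 0" --pt "0 0 0 0 0 0" --pt "0 0 0 0 0 0" --grip 4.25

```text
clock: 13.17
tool_pos: [0.5114, 0.0828, 0.0401]
orientation: [180.0, 0.0, 3.3]
force: [-0.6, -0.1, -1.4]
opening: 0.0433
gripper_force: 29.9
```

>>> play_rows --pt "0 0 0 0 0 0" --pt "0 0 0 0 0 0" --pt "0 0 0 0 0 0" --grip 4.33

```text
clock: 13.42
tool_pos: [0.5115, 0.0828, 0.0401]
orientation: [180.0, 0.0, 3.3]
force: [-0.2, -0.1, -0.9]
opening: 0.0434
gripper_force: 15.9
```

>>> play_rows --pt "0 0 0 0 0 0" --pt "0 0 0 0 0 0" --pt "0 0 -0.1 0 0 0" --pt "0 0 -0.2 0 0 0" --pt "0 0 -0.3 0 0 0" --pt "0 0 -0.4 0 0 0" --pt "0 0 -0.5 0 0 0" --pt "0 0 -0.5 0 0 0" --pt "0 0 -0.5 0 0 0" --pt "0 0 -0.5 0 0 0" --pt "0 0 -0.4 0 0 0" --pt "0 0 -0.3 0 0 0" --pt "0 0 -0.2 0 0 0" --pt "0 0 -0.1 0 0 0" --pt "0 0 0 0 0 0" --grip 4.31

```text
clock: 14.67
tool_pos: [0.5115, 0.0829, 0.0802]
orientation: [-180.0, -0.0, 3.3]
force: [0.0, 0.1, -1.8]
opening: 0.0436
gripper_force: 19.1
```

```bash
python3 - <<'E'
from plant import *
from h import *
s=snapshot("wrist"); cv2.imwrite("pics/w6.png",s["frame"][:,:,::-1])
for t in ["egg","egg_dish"]:
    print(t,[(np.round(d["position"],4).tolist(),round(d["score"],2)) for d in spot_point("wrist",t)][:3])
o=get_obs();print(o["clock"],o["tool_pos"],o["orientation"],o["force"],o["opening"],o["gripper_force"])
E
```

```text
egg [([0.6045, 0.0882, 0.0663], 0.97), ([0.5825, -0.0243, 0.0148], 0.72)]
egg_dish []
14.8167 [0.51130296 0.08275645 0.07983035] [1.79988851e+02 2.47231808e-02 3.32692388e+00] [-0.26002457 -0.22442162 -0.9365404 ] 0.04373534288468713 19.097832469269633
```

View pics/w6.png

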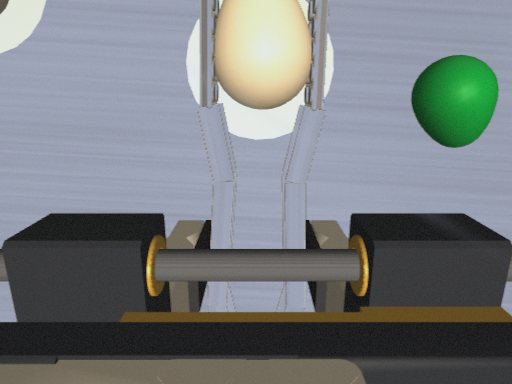

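The egg is held between the jaws at (262,50), and the dish is left behind on the bench. I'll continue upward.

>>> play_rows --pt "0 0 -0.1 0 0 0" --pt "0 0 -0.3 0 0 0" --pt "0 0 -0.5 0 0 0" --pt "0 0 -0.6 0 0 0" --pt "0 0 -0.7 0 0 0" --pt "0 0 -0.7 0 0 0" --pt "0 0 -0.7 0 0 0" --pt "0 0 -0.7 0 0 0" --pt "0 0 -0.7 0 0 0" --pt "0 0 -0.7 0 0 0" --pt "0 0 -0.7 0 0 0" --pt "0 0 -0.6 0 0 0" --pt "0 0 -0.6 0 0 0" --pt "0 0 -0.5 0 0 0" --pt "0 0 -0.3 0 0 0" --pt "0 0 -0.2 0 0 0" --pt "0 0 -0.1 0 0 0" --pt "0 0 0 0 0 0" --pt "0 0 0 0 0 0"

```text
clock: 16.4
tool_pos: [0.5113, 0.0828, 0.1668]
orientation: [180.0, 0.0, 3.3]
force: [1.0, 0.1, -1.7]
opening: 0.0432
gripper_force: 19.1
```

>>> play_rows --pt "0 0 0 0 0 0" --pt "0 0 0 0 0 0" --pt "0 0 0 0 0 0" --pt "0 0 0 0 0 0" --pt "0 0 0 0 0 0" --pt "0 0 0 0 0 0" --pt "0 0 0 0 0 0" --pt "0 0 0 0 0 0" --pt "0 0 0 0 0 0" --pt "0 0 0 0 0 0" --pt "0 0 0 0 0 0" --pt "0 0 0 0 0 0"

```text
clock: 17.4
tool_pos: [0.5115, 0.0828, 0.1671]
orientation: [180.0, -0.0, 3.3]
force: [-0.8, -0.3, -2.1]
opening: 0.0432
gripper_force: 19.1
```

```bash
python3 - <<'E'
from plant import *
from h import *
for c in ["wrist","scene"]:
  s=snapshot(c); im=s["frame"][:,:,::-1]
  if c=="scene": im=cv2.resize(im[150:300,200:400],None,fx=3,fy=3)
  cv2.imwrite(f"pics/f_{c}.png",im)
  for t in ["egg","egg_dish","jaw_left_pad","jaw_right_pad"]:
    print(c,t,[(np.round(d["position"],4).tolist(),round(d["score"],2)) for d in spot_point(c,t)][:3])
o=get_obs();print(o["clock"],o["tool_pos"],o["orientation"],o["force"],o["opening"],o["gripper_force"])
E
```

```text
wrist egg [([0.5822, -0.024, 0.017], 0.83), ([0.6026, 0.0891, 0.1533], 0.66)]
wrist egg_dish []
wrist jaw_left_pad [([0.5967, 0.1056, 0.1541], 0.74)]
wrist jaw_right_pad [([0.601, 0.067, 0.1551], 0.91)]
scene egg [([0.7118, 0.0563, 0.0215], 0.76), ([0.6001, 0.0886, 0.152], 0.54), ([0.58, -0.0249, 0.0198], 0.54)]
scene egg_dish [([0.7868, -0.032, 0.0008], 0.73), ([0.6005, 0.0854, 0.0002], 0.68)]
scene jaw_left_pad [([0.6021, 0.1098, 0.1598], 0.74)]
scene jaw_right_pad [([0.5996, 0.0671, 0.1549], 0.51), ([0.5987, 0.0887, 0.1561], 0.4)]
17.9 [0.51146731 0.08284179 0.16704605] [1.79999366e+02 1.20645507e-03 3.32930619e+00] [ 0.16481461  0.11151269 -1.73004671] 0.04314213306537779 19.098361171782017
```

View pics/f_scene.png

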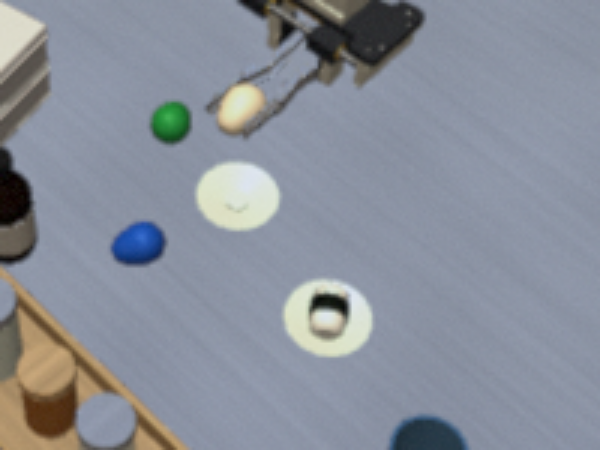

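The picture shows the egg held in the jaws at (240,107), up over its empty, unmoved dish at (237,195). The network puts the egg's height at about 0.153 m and it is steady, so I'll hand in.

```bash
python3 -c "
from plant import *
print(close_job())"
```

```text
the job is handed in; nothing more can be done
None
```

The job is handed in: the tongs hold the egg about 15 cm above its unmoved dish, squeezed at about 19 N (your range was 12 to 30 N), at about 18 s on the clock.

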